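Load a sample tube and register its carrier in the reader corner

ROBOT

A 6-joint arm with a two-finger parallel gripper is mounted at the origin on a cart in front of the work surface, level with it; the furniture and walls round the work are solid. World frame = base frame: x ahead of the robot, y to its left, z up, the work surface at z = 0. Lengths are in m, angles in rad, forces in N, time in s.
With the tool pointing down it reaches from about 0.275 to 0.825 m from the base axis. Payload 5.2 kg.
Tool frame: the origin (TCP) lies on the centre line of the jaws, within the pads' length; the fingertips stand 11 mm ahead of it and the grasp point (between the pads) lies 8 mm behind it; z points along the fingers, y is the line along which they close (so a half turn about z gives the same grasp; the last joint's range is limited). The gripper opens to 93 mm and grips with 3 to 60 N. Pads are 15 mm wide; open, the fingers measure 128 mm over their backs; the gripper's body (75 mm by 188 mm) begins 65 mm behind the grasp point.
Start: joints at [1.092, 0.259, 1.535, -0, 1.348, -0.203], TCP at [0.15, 0.529, 0.193] pointing down, gripper open.
Joint ranges: [-3.14, 3.14], [-0.91, 2.08], [0.19, 2.58], [-1.22, 4.36], [0.22, 2.71], [-3.12, 3.12]. Speed limits (rad/s): [2.57, 2.57, 3.14, 3.14, 3.14, 3.14].

INTERFACE

Orientations are given as [roll, pitch, yaw] about the fixed x, y, z axes, in that order (R = Rz(yaw) Ry(pitch) Rx(roll)).
In Python, from station import status, optics, manip, models gives the robot as it stands. The module is installed in compiled form; this text tells all that it offers.
- The arm moves only by the tool servo_tool, never from a script. Its argument "steps" is a list of rows, each a list of 7 numbers: the shift along the world's x, y, z in cm, then the turn, a rotation vector about the world's x, y, z in rad, then the closure in counts, from 0 (fully open) to 255 (shut). A call has 1 to 20 rows; each row shifts and turns the commanded pose from where the row before left it; what a row does not reach is not made up. A row lasts 1/8 s, in which the tool goes at most 62.5 mm and 10.7 degrees, less where a joint would pass 70% of its speed; a pose out of reach is approached as far as the arm can. A call is refused whole if a number of a shift passes 6.25 or a number of a turn 0.188, either way. A call with a gripper value outside its range is refused whole. The fingers move at their own pace and stop on an object; "grip_force" is the grip in N (left out, the last holds). Time passes only in rows, so rows that do not move let the fingers close. It gives the time, the measured TCP pose, the force, the opening and the grip force at its end, in the units of the state.
- status.state(): the state, without advancing time (a new reading comes with each control period).
- optics.get_image(name): name is "scene" or "top" or "wrist"; returns (picture, depth): 420x560x3 uint8, blue, green, red; 420x560 float32, m along the optical axis (not along the pixel's ray), 0 where there is no reading.
- optics.camera_info(name): a dict with "fx", "fy", "cx", "cy" (pixels), "rvec" (rotation vector, rad) and "tvec" (3), from world to camera coordinates, as OpenCV has them. Camera axes: x right, y down, z forward; pixel columns grow to the right and rows downward; lengths in m; the calibration is good to about 2 mm. A picture is of the moment at which its call begins: read the wrist's pose just before it. camera_info takes no time and is no camera call; for the wrist camera it gives the pose at the moment of the call.
- manip.hand_in(): hands the job in; it is judged then, once.
Trained networks look in the newest picture that a camera, given by its name, has taken for a name from the list of things; names that differ only in an ending like _2 or _b are one class to them, and where a whole thing is asked for, a point or a joint stands for the part that bears it (a point fixed in the world has none). Each returns a list of dicts, best first, with "confidence" (0 to 1); they miss things now and then, are a little off and sometimes report something else, mostly with a low value. They report only what shows in the picture. A call takes as long as a camera call.
- models.find_in(thing, camera): "extent" ([centre column, centre row, width, height] in pixels, round what is visible of it).
- models.regions_of(thing, camera): "mask" (420x560 bool, what is visible of it) and "extent" ([centre column, centre row, width, height] in pixels, round what is visible of it).
- models.spot_point(thing, camera): "uv" ([column, row] in pixels: a listed point, or the origin of a listed thing).
The state is a dict: "clock": time; "q": joint angles; "dq": joint speeds; "joint_efforts": joint torques, N m; "position": TCP position; "tool_rot": TCP orientation; "wrist_force": force on the tool from outside, world axes, zero at the start; "ft_torque": the same for the moment, N m; "grip_width": finger opening in m; "finger_force": force on a finger pad.
Only numpy, scipy, OpenCV 4.12 (cv2) and the standard library are available. Lean on these libraries where they do the work, as an engineer would, in place of code of your own. Each camera call takes 0.05 s, during which the arm holds its last target. There are 200 camera calls.

TASK

Take the blue-capped sample tube from the small grey rack and stand it fully down in the hole of the blue tube carrier. Then take the carrier by its fin, set it on the reader's dark metal plate with the tube end towards the reader head, push it into the corner so that it sits flat and square against both bright fences at once, and finish while still gripping it and pressing it firmly against both fences: do not let go at the end. Leave the other tubes in the rack and do not move the oximeter, tape roll or pill strip.

Things in the scene. Friction and masses are not known exactly. Their poses are not given: they have to be found in the camera images.
- tube_blue_mid (a point): Middle (half-way up) of the blue-capped sample tube, 98 mm long, standing upright: clear stem 12.6 mm in diameter below, blue cap 16 mm in diameter from 82 to 98 mm above its foot (33 to 49 mm above this point). 12 g. Starts in one of the rack's three holes. z points up along the tube.
- tube_blue_foot (a point): Foot of the blue-capped tube, at the centre of its bottom end, 49 mm below tube_blue_mid.
- tube_red_mid (a point): Middle of the red-capped tube, of the same size, in the rack; stays there.
- tube_grey_mid (a point): Middle of the grey-capped tube, of the same size, in the rack; stays there.
- grey_rack: Dark grey fixed rack block, 130 (x) x 44 (y) x 50 (z) mm; origin at the centre of its underside. Three holes 42 mm apart in a row along its own x; the tubes stand 40 mm deep in them, their feet 10 mm above the table.
- tube_carrier: Blue loose carrier block, 96 (x) x 48 (y) x 34 (z) mm, about 0.25 kg; origin at the centre of its underside. At its +x end a round hole for a tube; at its -x end an upright grip fin stands on top.
- carrier_fin (a point): Centre of the gripping part of the carrier's fin: the fin is 36 mm along the carrier's x, 14 mm thick along its y, and rises from the block's top (34 mm above the underside) to 76 mm; this point is 26 mm behind the carrier's origin (-x), 54 mm above the underside. Axes as the carrier's.
- carrier_hole (a point): Centre of the floor of the carrier's hole, 30 mm ahead of the carrier's origin (+x) and 6 mm above its underside. The hole is 16 mm in diameter, 28 mm deep, with a 3 mm chamfer at its mouth, 34 mm above the underside. Axes as the carrier's.
- station: Fixed reading station: dark steel plate 150 (x) x 100 (y) x 8 mm, origin at the centre of its underside on the table. Two bright steel fences 22 mm high stand on the plate in an L; plate and fences are polished and slippery (friction about 0.2) and do not give; behind the end fence, at +x, a white reader head with a dark window (44 x 70 mm, top 100 mm above the table, front face at x = +79 mm).
- fence_end: Fence across the +x end of the plate, 10 mm thick, 80 mm long in y; its inner face looks to the station's -x and lies at x = +60 mm of the station. Origin at the centre of its underside. The carrier's +x end face goes against it.
- fence_side: Fence along the +y side of the plate, 10 mm thick, 125 mm long in x; its inner face looks to the station's -y and lies at y = +30 mm of the station. Origin at the centre of its underside. The carrier's +y side face goes against it.
- nest (a point): Where point carrier_hole lies when the carrier is flat on the plate and against both fences: 42, 6, 14 mm in the station's frame (so the carrier's origin is then at 12, 6, 8 mm). The station's axes are the carrier's final axes.
- oximeter: Blue and white finger oximeter, 33 x 58 x 30 mm, a bystander; origin at its underside.
- tape_roll: White roll of tape lying flat, 106 x 67 x 30 mm, a bystander; origin at its underside.
- blister: Strip of pills, 42 x 95 x 5 mm, a bystander; origin at its underside.
- tube_blue: The blue-capped tube itself; origin at its foot.

How it is judged:
By the outcome, as a careful person would: the job done as asked, in the order asked, and still so for the second after the job is handed in, while the arm keeps its last pose, push and grip.
It also fails if it takes over 64 s, if anything falls off the work surface, if the arm or the gripper's body presses on something with over 40 N, if the wrist force passes 120 N, or if a joint passes its speed limit or range.

## Working session

There is one attempt and no reset: what is moved stays moved. The work goes in short steps, Python scripts to look and compute and a tool call to move; the robot and the scene stay as the last step left them, time stands still between calls to the robot, and variables do not carry over. Pictures are saved under pics/ and viewed, at most 10 in all, crops included, and the job is handed in when it is done.

Besides the shell and the picture viewer there is one more tool, called after "Call:" as name(argument=value, ...) on one line, values as JSON. servo_tool: Moves the arm, as the interface text tells. Its arguments: {"type":"object","properties":{"steps":{"type":"array"},"grip_force":{"type":"number"}},"required":["steps"]}

```bash
mkdir -p pics; cat > h.py <<'E'
import numpy as np, cv2
from station import status, optics, manip, models
def cam(n):
    c=optics.camera_info(n); R=cv2.Rodrigues(np.array(c["rvec"],float))[0]
    return c,R,np.array(c["tvec"],float).ravel()
def ray_z(n,uv,z,C=None):
    c,R,t=C or cam(n); d=R.T@np.array([(uv[0]-c["cx"])/c["fx"],(uv[1]-c["cy"])/c["fy"],1]); o=-R.T@t
    return o+d*(z-o[2])/d[2]
def cloud(n,D,C=None):
    c,R,t=C or cam(n); v,u=np.mgrid[:D.shape[0],:D.shape[1]]
    P=np.stack([(u-c["cx"])/c["fx"]*D,(v-c["cy"])/c["fy"]*D,D],-1)
    return (P-t)@R
E
python3 - <<'E'
from h import *
s=status.state();print(s["clock"],s["position"],s["tool_rot"],s["grip_width"])
ims=[]
for n in ("top","scene"):
    im,D=optics.get_image(n); ims.append(im)
    cv2.imwrite(f"pics/{n}0.png",im); np.save(f"{n}0.npy",D)
    print(n,-cam(n)[1].T@cam(n)[2])
for th,z in [("tube_blue_mid",.059),("tube_red_mid",.059),("tube_grey_mid",.059),("carrier_fin",.054),("carrier_hole",.006),("tube_carrier",0),("nest",.014),("station",0),("fence_end",.008),("fence_side",.008),("grey_rack",0)]:
    for n in ("top","scene"):
        for r in models.spot_point(th,n)[:1]: print(th,n,np.round(r["uv"],1),round(r["confidence"],2),ray_z(n,r["uv"],z).round(4))
print(status.state()["clock"])
E
```

```text
0.0 [0.14947486 0.5286658  0.19172489] [-3.13977412e+00 -3.62870513e-04  2.86580182e+00] 0.09288872668083324
top [0.31967587 0.01197678 1.28635085]
scene [-0.01957112 -0.57802241  0.92769687]
tube_blue_mid top [386.6 219.9] 0.53 [ 0.5349 -0.3444  0.059 ]
tube_blue_mid scene [384.9 294.2] 0.44 [ 0.5411 -0.3365  0.059 ]
tube_red_mid top [382.3 210.2] 0.41 [ 0.5666 -0.3321  0.059 ]
tube_red_mid scene [392.6 284. ] 0.58 [ 0.5743 -0.333   0.059 ]
tube_grey_mid top [391.7 231. ] 0.6 [ 0.499 -0.359  0.059]
tube_grey_mid scene [254.7 220.4] 0.71 [0.4932 0.0197 0.059 ]
carrier_fin top [275.5 234.5] 0.98 [0.4875 0.0115 0.054 ]
carrier_fin scene [258.6 223.7] 0.83 [0.4953 0.0082 0.054 ]
carrier_hole top [283.9 218.4] 0.69 [ 0.5485 -0.0165  0.006 ]
carrier_hole scene [276.6 229. ] 0.84 [ 0.5433 -0.0061  0.006 ]
tube_carrier top [280.9 225.2] 0.89 [ 0.5264 -0.0066  0.    ]
tube_carrier scene [267.5 233.2] 0.94 [0.5204 0.0043 0.    ]
nest top [195.6 211.5] 0.86 [0.5696 0.278  0.014 ]
nest scene [211.4 168.3] 0.91 [0.5725 0.2893 0.014 ]
station top [199.1 224. ] 0.59 [0.5297 0.2675 0.    ]
station scene [204.3 181.1] 0.83 [0.5318 0.2747 0.    ]
fence_end top [196. 206.] 0.58 [0.5896 0.2786 0.008 ]
fence_end scene [218.7 167.9] 0.56 [0.5924 0.2809 0.008 ]
fence_side top [195.6 202. ] 0.72 [0.6034 0.2805 0.008 ]
fence_side scene [188.8 177.3] 0.68 [0.5062 0.312  0.008 ]
grey_rack top [385.9 223.9] 0.89 [ 0.5317 -0.3585  0.    ]
grey_rack scene [382.  311.1] 0.77 [ 0.5383 -0.3417 -0.    ]
1.2
```

```bash
python3 - <<'E'
import cv2
a=cv2.imread("pics/top0.png");b=cv2.imread("pics/scene0.png")
a=cv2.resize(a[150:290,150:430],(800,400),interpolation=2);cv2.imwrite("pics/topc.png",a)
cv2.imwrite("pics/scc.png",cv2.resize(b[110:360,130:450],(768,600),interpolation=2))
E
```

```text
(no output)
```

View pics/topc.png

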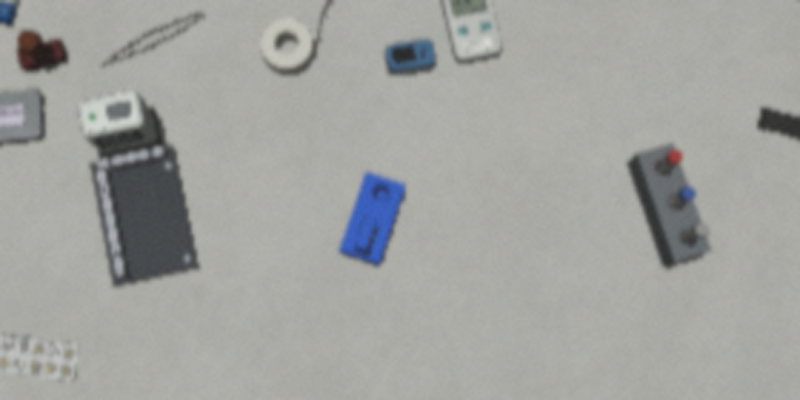

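View pics/scc.png

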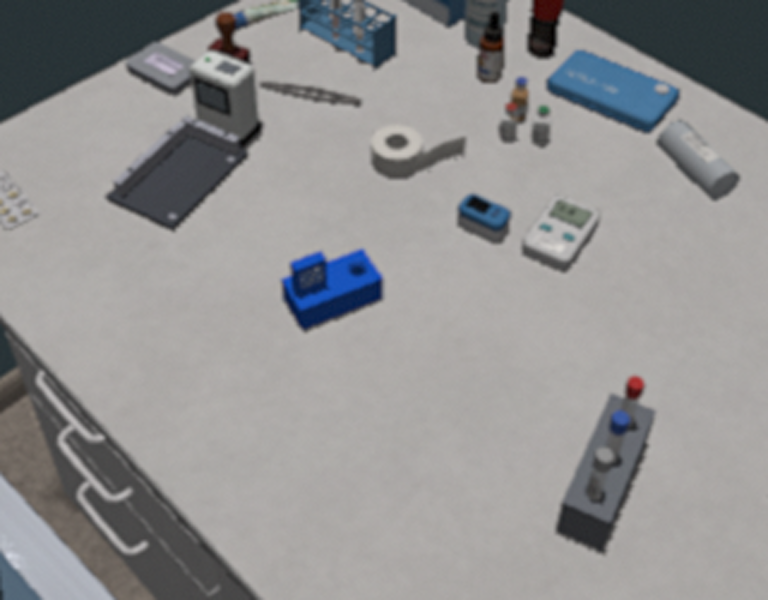

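The top crop shows the station at left (full-image px ≈200,225, yaw about +12°), the carrier in the middle (≈280,226, yaw about −20°, tube end up/+x), and the rack at right (blue cap ≈390,218). The scene view agrees. Next I'll move over the station for a close look with the wrist camera.

Call:
servo_tool(steps=[[4.5,-3.7,2,0,0,0,0],[4.5,-3.7,2,0,0,0,0],[4.5,-3.7,2,0,0,0,0],[4.5,-3.7,2,0,0,0,0],[4.5,-3.7,2,0,0,0,0],[4.5,-3.7,2,0,0,0,0],[4,-3.7,2,0,0,0,0],[0,0,0,0,0,0,0],[0,0,0,0,0,0,0]])

```text
clock: 2.33
position: [0.4594, 0.2703, 0.3321]
tool_rot: [-3.142, -0.001, 2.865]
wrist_force: [-0.2, 0.2, 0.5]
grip_width: 0.0931
finger_force: 0.0
```

```bash
cat > w.py <<'E'
from h import *
import sys
tag=sys.argv[1]
s=status.state();print(s["clock"],s["position"].round(4),s["tool_rot"].round(3),s["q"].round(2))
C=cam("wrist"); im,D=optics.get_image("wrist"); cv2.imwrite(f"pics/{tag}.png",im); np.save(f"{tag}.npy",cloud("wrist",D,C)*(D>0)[...,None])
print("cam",(-C[1].T@C[2]).round(3))
for a in sys.argv[2:]:
    th,z=a.split(":")
    for r in models.spot_point(th,"wrist")[:1]: print(th,np.round(r["uv"],1),round(r["confidence"],2),ray_z("wrist",r["uv"],float(z),C).round(4))
E
python3 w.py st nest:.014 station:0 fence_end:.008 fence_side:.008
```

```text
2.325 [0.4594 0.2703 0.3321] [-3.142e+00 -1.000e-03  2.865e+00] [ 0.32  0.17  1.31  0.    1.66 -0.97]
cam [0.381 0.293 0.525]
nest [308.9 226.2] 0.58 [0.5666 0.2858 0.014 ]
fence_end [310.8 241.5] 0.91 [0.5928 0.2825 0.008 ]
fence_side [308.7 187.2] 0.71 [0.5119 0.3001 0.008 ]
```

View pics/st.png

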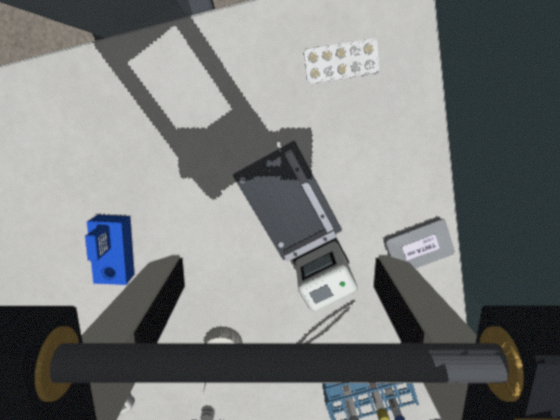

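The wrist view shows the dark plate from (235,175) to (340,230), with the side fence on its right edge and the end fence below, next to the reader head (325,275). The carrier is at (110,250). I'll fit the poses from the cloud.

```bash
python3 - <<'E'
from h import *
P=np.load("st.npy"); im=cv2.imread("pics/st.png").astype(int)
c0=np.array([.528,.272])
d=np.linalg.norm(P[...,:2]-c0,axis=-1)
tab=P[(d<.2)&(abs(P[...,2])<.006)]; print("table z",np.median(tab[:,2]),tab[:,2].std())
F=(d<.11)&(P[...,2]>.022)&(P[...,2]<.038); 
cv2.imwrite("pics/F.png",F.astype(np.uint8)*255)
pl=(d<.11)&(P[...,2]>.004)&(P[...,2]<.036)&(im.sum(-1)<330)
pts=P[F][:,:2]; print(F.sum(),pl.sum(),"fence z",np.median(P[F][:,2]))
A=P[(d<.11)&(P[...,2]>.005)&(P[...,2]<.036)][:,:2].astype(np.float32)
print("all",cv2.minAreaRect(A))
# template fit of L: maximise fence pts in L minus outside
from scipy.optimize import minimize
def cost(p):
    c,s=np.cos(p[2]),np.sin(p[2]); q=(pts-p[:2])@np.array([[c,-s],[s,c]])
    def rd(x0,x1,y0,y1): return np.hypot(np.maximum(np.maximum(x0-q[:,0],q[:,0]-x1),0),np.maximum(np.maximum(y0-q[:,1],q[:,1]-y1),0))
    e=np.minimum(rd(60,70,-40,40) if 0 else rd(.060,.070,-.04,.04),rd(-.065,.060,.03,.04))
    return np.minimum(e,.01).sum()
best=min((minimize(cost,[.528+dx,.272+dy,a],method="Nelder-Mead",options=dict(xatol=1e-5,fatol=1e-6)) for dx in(-.01,0,.01) for dy in(-.01,0,.01) for a in(.15,.25)),key=lambda r:r.fun)
print(best.x,best.fun/len(pts))
# carrier
b=(im[...,0]>120)&(im[...,2]<80)&(P[...,2]>.028)&(P[...,2]<.04)&(np.linalg.norm(P[...,:2]-[.52,0],axis=-1)<.09)
r=cv2.minAreaRect(P[b][:,:2].astype(np.float32)); print("carrier top",b.sum(),r)
f=(im[...,0]>90)&(im[...,2]<80)&(P[...,2]>.068)&(np.linalg.norm(P[...,:2]-[.52,0],axis=-1)<.09)
print("fin",f.sum(),P[f].mean(0) if f.any() else 0)
E
```

```text
table z 0.0005144806789543512 0.001037233560123196
1362 6618 fence z 0.03033808582874617
all ((0.5425162315368652, 0.26956987380981445), (0.1840292513370514, 0.10014481842517853), 12.9222993850708)
[0.52854318 0.26635037 0.22077163] 0.0014795200462785637
carrier top 1391 ((0.5204437971115112, -0.00012756884098052979), (0.047655750066041946, 0.0963195264339447), 71.42314910888672)
fin 308 [0.49560713 0.00977863 0.07529994]
```

Call:
servo_tool(steps=[[0.6,-6,-0.9,0,0,0.057,0],[0.6,-6,-0.9,0,0,0.057,0],[0.6,-6,-0.9,0,0,0.057,0],[0.6,-6,-0.9,0,0,0.057,0],[0.6,-6,-0.9,0,0,0.057,0],[0.6,-6,-0.9,0,0,0.057,0],[0.6,-6,-0.9,0,0,0.057,0],[0.6,-6,-0.9,0,0,0.057,0],[0.6,-6,-0.9,0,0,0.057,0],[0.6,-6,-0.9,0,0,0.057,0],[0,0,0,0,0,0,0],[0,0,0,0,0,0,0]])

```text
clock: 4.08
position: [0.5198, -0.3286, 0.2422]
tool_rot: [3.14, -0.0, -2.847]
wrist_force: [0.2, -0.6, -0.6]
grip_width: 0.0928
finger_force: 0.0
```

```bash
python3 w.py rk tube_blue_mid:.059 tube_red_mid:.059 tube_grey_mid:.059 grey_rack:0
python3 - <<'E'
from h import *
P=np.load("rk.npy"); im=cv2.imread("pics/rk.png").astype(int); hsv=cv2.cvtColor(im.astype(np.uint8),cv2.COLOR_BGR2HSV)
n=np.linalg.norm(P[...,:2]-[.535,-.345],axis=-1)<.11
cap=n&(P[...,2]>.1)&(P[...,2]<.118)
k,L,S,_=cv2.connectedComponentsWithStats(cap.astype(np.uint8))
for i in range(1,k):
    if S[i,4]>15:
        m=L==i; print("cap",S[i,4],P[m].mean(0).round(4),cv2.minEnclosingCircle(P[m][:,:2].astype(np.float32)),im[m].mean(0).round())
b=n&(P[...,2]>.044)&(P[...,2]<.056); print("rack",cv2.minAreaRect(P[b][:,:2].astype(np.float32)),np.median(P[b][:,2]))
E
```

```text
4.075 [ 0.5198 -0.3286  0.2422] [ 3.14  -0.    -2.847] [-0.75  0.35  1.28  0.    1.51 -2.61]
cam [ 0.442 -0.353  0.435]
tube_blue_mid [262.8 187.1] 0.8 [ 0.533  -0.3416  0.059 ]
tube_red_mid [263.8 230.2] 0.57 [ 0.5781 -0.3274  0.059 ]
tube_grey_mid [262.  151.7] 0.54 [ 0.4982 -0.3525  0.059 ]
grey_rack [264.3 178. ] 0.56 [ 0.5361 -0.3413  0.    ]
cap 270 [ 0.495  -0.3538  0.1085] ((0.49558913707733154, -0.3538419008255005), 0.007906146347522736) [68. 68. 67.]
cap 256 [ 0.5347 -0.3418  0.1082] ((0.535767138004303, -0.3416556417942047), 0.00800369307398796) [73. 46. 35.]
cap 242 [ 0.5745 -0.3298  0.1081] ((0.5756576061248779, -0.32955148816108704), 0.008128776215016842) [ 61.  62. 146.]
rack ((0.5361360907554626, -0.3417040705680847), (0.13013657927513123, 0.044016625732183456), 16.979299545288086) 0.05049954827000881
```

View pics/rk.png

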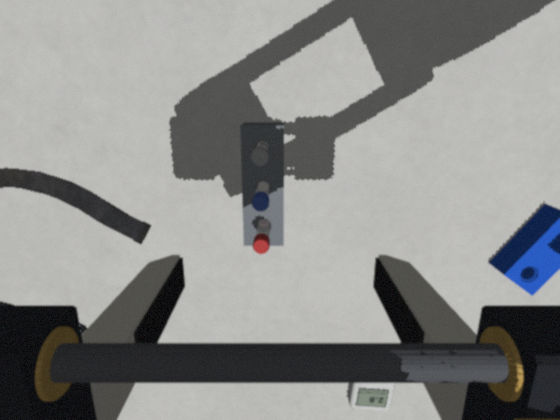

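The rack view confirms it: blue cap at px (261,201), between red (262,245) and grey (260,152). The rack fit is 130×44 mm. Next I'll grasp the cap.

Call:
servo_tool(steps=[[0.8,-0.65,-3.5,0,0,0,0],[0.78,-0.66,-3.5,0,0,0,0],[0,0,-3.5,0,0,0,60],[0,0,-2.5,0,0,0,60],[0,0,-2,0,0,0,60],[0,0,0,0,0,0,120],[0,0,0,0,0,0,255],[0,0,0,0,0,0,255],[0,0,0,0,0,0,255],[0,0,0,0,0,0,255],[0,0,0,0,0,0,255],[0,0,0,0,0,0,255]], grip_force=20)

```text
clock: 5.82
position: [0.5355, -0.3429, 0.0925]
tool_rot: [3.142, -0.0, -2.847]
wrist_force: [0.4, -0.5, -0.2]
grip_width: 0.006
finger_force: 0.0
```

```bash
python3 - <<'E'
from h import *
s=status.state();print(s["grip_width"],s["finger_force"],s["q"].round(3))
im,_=optics.get_image("wrist");im2,_=optics.get_image("scene")
a=cv2.resize(im[150:420,130:430],(600,540)); b=cv2.resize(im2[240:340,340:440],(200,200),interpolation=2)
o=np.zeros((540,800,3),np.uint8);o[:,:600]=a;o[:200,600:]=b;cv2.imwrite("pics/g1.png",o)
E
```

```text
0.005969041931232899 0.0 [-0.745  0.487  1.45  -0.     1.205 -2.61 ]
```

View pics/g1.png

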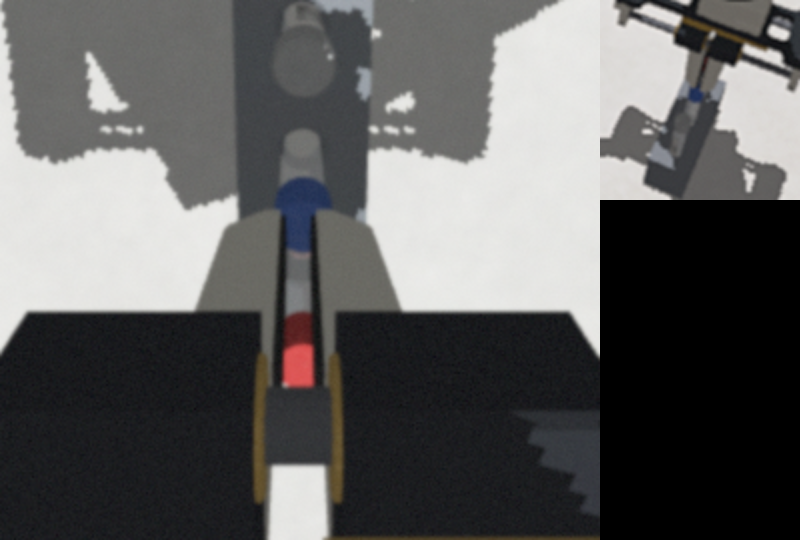

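The wrist crop shows the closed fingers apparently just past the blue cap, on the red side. I'll check by projecting known points.

```bash
python3 - <<'E'
from h import *
C,R,t=cam("wrist"); s=status.state(); T=s["position"]; rp=s["tool_rot"]
from scipy.spatial.transform import Rotation as Ro
M=Ro.from_euler("xyz",rp).as_matrix()
def pr(p): 
    q=R@p+t; return np.round([ (C["fx"]*q[0]/q[2]+C["cx"]-130)*2,(C["fy"]*q[1]/q[2]+C["cy"]-150)*2],0)
print("axes",M.round(2).tolist(),"optical",R[2].round(2))
for n,p in dict(cap=[.5355,-.3417,.108],capfoot=[.5355,-.3417,.092],tcp=T,tip=T+.011*M[:,2],tipxp=T+.011*M[:,2]+.0075*M[:,0],tipxm=T+.011*M[:,2]-.0075*M[:,0]).items(): print(n,pr(np.array(p)))
D=optics.get_image("wrist")[1]; P=cloud("wrist",D)
for u,v in [(300,195),(300,220),(300,240),(240,230),(360,230),(240,260),(360,260),(240,300)]: print((u,v),P[v//2+150,u//2+130].round(4))
E
```

```text
axes [[-0.96, -0.29, -0.0], [-0.29, 0.96, 0.0], [0.0, 0.0, -1.0]] optical [ 0.28  0.09 -0.96]
cap [302. 222.]
capfoot [302. 198.]
tcp [298. 197.]
tip [298. 183.]
tipxp [298. 159.]
tipxm [298. 206.]
(300, 195) [ 0.5284 -0.3445  0.1075]
(300, 220) [ 0.5288 -0.3445  0.1225]
(300, 240) [ 0.5287 -0.3445  0.1333]
(240, 230) [ 0.5307 -0.358   0.1324]
(360, 230) [ 0.5236 -0.3319  0.1306]
(240, 260) [ 0.5315 -0.3568  0.1446]
(360, 260) [ 0.5237 -0.3331  0.1457]
(240, 300) [ 0.5314 -0.3557  0.1601]
```

Projection puts the cap between the pads after all. I'll hold for a moment and see whether the fingers are still moving.

Call:
servo_tool(steps=[[0,0,0,0,0,0,255],[0,0,0,0,0,0,255],[0,0,0,0,0,0,255]])

```text
clock: 6.35
position: [0.5356, -0.3429, 0.0925]
tool_rot: [-3.142, -0.0, -2.847]
wrist_force: [-0.1, 0.6, -0.1]
grip_width: 0.0004
finger_force: 0.0
```

```bash
python3 - <<'E'
from h import *
s=status.state();print(s["grip_width"],s["finger_force"],s["position"])
im,D=optics.get_image("wrist");cv2.imwrite("pics/g2.png",cv2.resize(im[210:330,210:350],(700,600),interpolation=2))
E
```

```text
0.0004403937121993431 0.0 [ 0.53555596 -0.34288774  0.09254243]
```

View pics/g2.png

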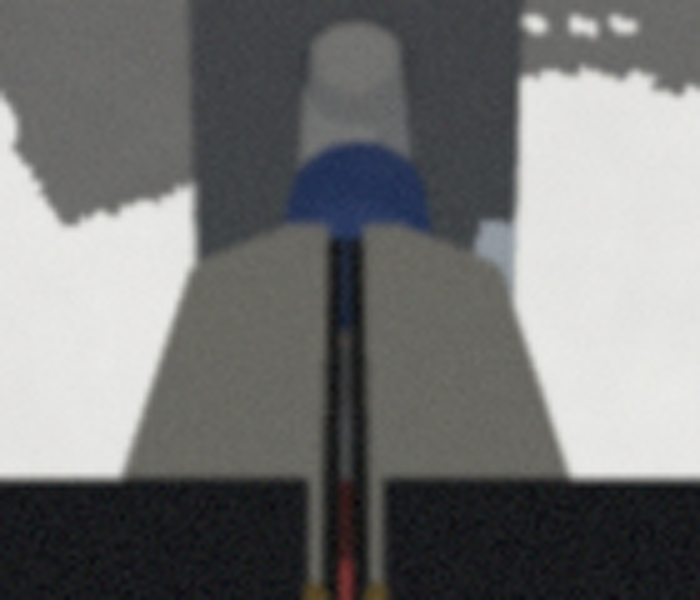

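The fingers are fully shut and lie in front of (above) the cap, so they closed on nothing over it. I'll measure where the fingertips really are relative to the reported TCP.

```bash
python3 - <<'E'
from h import *
for tag,T,yaw in [("st",[.4594,.2703,.3321],2.865),("rk",[.5198,-.3286,.2422],-2.847)]:
    P=np.load(tag+".npy"); T=np.array(T)
    c,s=np.cos(yaw),np.sin(yaw); M=np.array([[c,s,0],[s,-c,0],[0,0,-1]])
    Q=(P-T)@M  # tool frame coords
    m=(np.abs(Q[...,0])<.03)&(Q[...,2]<.06)&(Q[...,2]>-.1)&(P[...,2]!=0)
    q=Q[m]
    for sg in (1,-1):
        k=q[q[:,1]*sg>0]; print(tag,sg,len(k),"zmax",np.percentile(k[:,2],[90,98,100]).round(4),"y|at tip",np.abs(k[k[:,2]>k[:,2].max()-.01][:,1]).min().round(4),"x",k[k[:,2]>k[:,2].max()-.01][:,0].min().round(4),k[k[:,2]>k[:,2].max()-.01][:,0].max().round(4))
s=status.state();D=optics.get_image("wrist")[1];P=cloud("wrist",D);v=P[200:330,280]
print(s["position"]);print(np.c_[np.arange(200,330,6),v[::6]].round(4).tolist())
E
```

```text
st 1 5442 zmax [-0.0396 -0.0302 -0.0252] y|at tip 0.0463 x -0.0084 0.0093
st -1 5444 zmax [-0.0398 -0.0302 -0.025 ] y|at tip 0.0459 x -0.0082 0.009
rk 1 5446 zmax [-0.0399 -0.03   -0.0261] y|at tip 0.0457 x -0.0091 0.0092
rk -1 5443 zmax [-0.0395 -0.0301 -0.0256] y|at tip 0.0464 x -0.0084 0.0093
[ 0.53554857 -0.34287748  0.09254798]
[[200.0, 0.5197, -0.347, 0.0503], [206.0, 0.5236, -0.3458, 0.0502], [212.0, 0.5276, -0.3446, 0.0498], [218.0, 0.5301, -0.3438, 0.0547], [224.0, 0.5297, -0.344, 0.0676], [230.0, 0.5302, -0.3439, 0.0772], [236.0, 0.5305, -0.3438, 0.0861], [242.0, 0.5285, -0.3445, 0.1005], [248.0, 0.5289, -0.3444, 0.1076], [254.0, 0.5315, -0.3436, 0.1091], [260.0, 0.5289, -0.3444, 0.1223], [266.0, 0.5288, -0.3445, 0.1291], [272.0, 0.5288, -0.3445, 0.1353], [278.0, 0.5292, -0.3444, 0.1401], [284.0, 0.5288, -0.3446, 0.1463], [290.0, 0.5292, -0.3444, 0.1505], [296.0, 0.5291, -0.3445, 0.1554], [302.0, 0.5289, -0.3446, 0.1603], [308.0, 0.5284, -0.3447, 0.1652], [314.0, 0.5291, -0.3445, 0.1681], [320.0, 0.5292, -0.3445, 0.1716], [326.0, 0.5287, -0.3447, 0.176]]
```

The depth shows the fingertips about 25 mm *behind* the reported TCP, where the text says 11 mm ahead. The reported TCP therefore lies about 36 mm too far along the fingers, which matches the miss (tips at z≈0.117, cap top 0.108). From here I'll command z about 36 mm lower than nominal. I'll reopen, correct sideways and go down.

Call:
servo_tool(steps=[[0,0,0,0,0,0,130],[0,0,0,0,0,0,130],[0,0,0,0,0,0,130],[0,0,0,0,0,0,130],[0,0,0,0,0,0,130],[0,0,0,0,0,0,130],[-0.03,0.12,-1,0,0,0,130],[0,0,-1.3,0,0,0,130],[0,0,-1.3,0,0,0,130],[0,0,0,0,0,0,130],[0,0,0,0,0,0,255],[0,0,0,0,0,0,255],[0,0,0,0,0,0,255],[0,0,0,0,0,0,255],[0,0,0,0,0,0,255],[0,0,0,0,0,0,255]], grip_force=20)

```text
clock: 8.45
position: [0.5355, -0.3418, 0.0569]
tool_rot: [-3.141, 0.0, -2.847]
wrist_force: [0.5, 0.5, 2.0]
grip_width: 0.0151
finger_force: 20.0
```

Call:
servo_tool(steps=[[0,0,1.5,0,0,0,255],[0,0,2.5,0,0,0,255],[0,0,2,0,0,0,255],[0,2.2,1,0,0,-0.05,255],[0.2,4.5,0,0,0,-0.09,255],[0.2,4.5,0,0,0,-0.09,255],[0.2,4.5,0,0,0,-0.09,255],[0.2,4.5,0,0,0,-0.09,255],[0.2,4.5,0,0,0,-0.09,255],[0.2,4.5,0,0,0,-0.09,255],[0.13,2.5,0,0,0,-0.028,255],[0,1.5,0,0,0,0,255],[0,0,0,0,0,0,255],[0,0,0,0,0,0,255]])

```text
clock: 10.2
position: [0.5487, -0.0106, 0.1267]
tool_rot: [-3.141, 0.0, 2.818]
wrist_force: [0.5, 0.2, 0.0]
grip_width: 0.0157
finger_force: 20.0
```

```bash
python3 w.py c1 carrier_hole:.006 tube_blue_foot:.08 carrier_fin:.054; python3 - <<'E'
from h import *
P=np.load("c1.npy"); im=cv2.imread("pics/c1.png").astype(int)
n=np.linalg.norm(P[...,:2]-[.52,0],axis=-1)<.085
b=(im[...,0]>100)&(im[...,2]<90)&(P[...,2]>.029)&(P[...,2]<.039)&n
print(b.sum(),cv2.minAreaRect(P[b][:,:2].astype(np.float32)))
f=(im[...,0]>80)&(im[...,2]<80)&(P[...,2]>.07)&(P[...,2]<.08)&n
print(f.sum(),cv2.minAreaRect(P[f][:,:2].astype(np.float32)) if f.any() else 0)
cv2.imwrite("pics/c1c.png",cv2.resize(im.astype(np.uint8)[130:350,180:400],(600,600)))
E
```

```text
10.2 [ 0.5487 -0.0106  0.1267] [-3.141  0.     2.818] [-0.22  0.31  1.63 -0.    1.2  -1.47]
cam [0.471 0.016 0.319]
carrier_hole [279.5 198.6] 0.72 [ 0.5529 -0.0109  0.006 ]
tube_blue_foot [278.2 223. ] 0.84 [ 0.5496 -0.0109  0.08  ]
carrier_fin [278.7 134.5] 0.62 [0.4963 0.0074 0.054 ]
5633 ((0.5203642845153809, -0.0012508369982242584), (0.0480082668364048, 0.09562604874372482), 71.56187438964844)
1196 ((0.49535295367240906, 0.0071078818291425705), (0.014011933468282223, 0.035578928887844086), 71.06565856933594)
```

View pics/c1c.png

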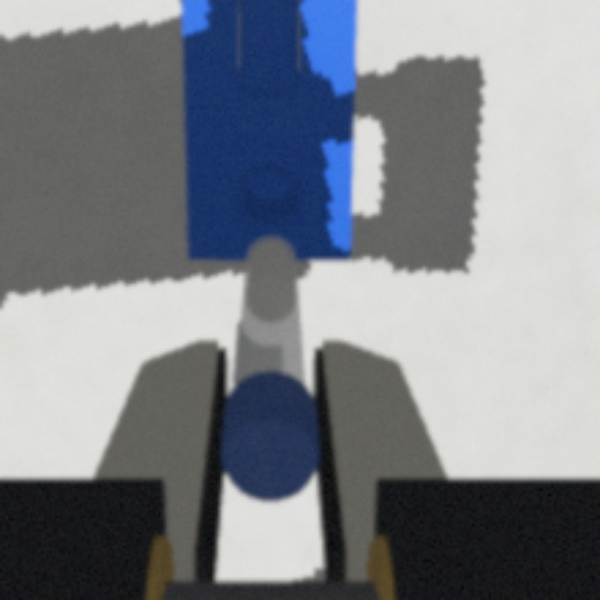

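The tube hangs straight in the grip, and the hole (crop px 271,185) lines up with it: fitted (0.5487,−0.0108), tube (0.5487,−0.0106). Next I'll lower it.

Call:
servo_tool(steps=[[0,0,-2,0,0,0,255],[0,0,-2,0,0,0,255],[0,0,-1,0,0,0,255],[0,0,-1,0,0,0,255],[0,0,-0.6,0,0,0,255],[0,0,-0.6,0,0,0,255],[0,0,0,0,0,0,255]])

```text
clock: 11.28
position: [0.5484, -0.0096, 0.0543]
tool_rot: [-3.142, -0.001, 2.818]
wrist_force: [-0.9, -0.1, -0.2]
grip_width: 0.0155
finger_force: 20.0
```

Call:
servo_tool(steps=[[0,0,-0.1,0,0,0,255],[0,0,-0.05,0,0,0,255],[0,0,-0.03,0,0,0,255],[0,0,0,0,0,0,255]])

```text
clock: 11.78
position: [0.5487, -0.0097, 0.0529]
tool_rot: [3.142, 0.0, 2.818]
wrist_force: [-0.1, -0.3, 0.2]
grip_width: 0.0153
finger_force: 20.0
```

Call:
servo_tool(steps=[[0,0,0,0,0,0,140],[0,0,0,0,0,0,140],[0,0,0,0,0,0,140],[0,0,0,0,0,0,140],[0,0,2,0,0,0,140],[0,0,3,0,0,0,140],[-1,0.3,3,0,0,0,120],[-2.1,0.7,2,0,0,0,120],[-2.1,0.7,0,0,0,0,120],[0,0,0,0,0,0,120],[0,0,0,0,0,0,120]])

```text
clock: 13.15
position: [0.4972, 0.0071, 0.1528]
tool_rot: [-3.142, 0.001, 2.818]
wrist_force: [0.1, -0.5, -0.4]
grip_width: 0.0491
finger_force: 0.0
```

```bash
python3 w.py c2; python3 - <<'E'
from h import *
P=np.load("c2.npy"); im=cv2.imread("pics/c2.png").astype(int)
n=np.linalg.norm(P[...,:2]-[.52,0],axis=-1)<.085
b=(im[...,0]>100)&(im[...,2]<90)&(P[...,2]>.029)&(P[...,2]<.039)&n
print(b.sum(),cv2.minAreaRect(P[b][:,:2].astype(np.float32)))
f=(im[...,0]>60)&(im[...,2]<80)&(P[...,2]>.07)&(P[...,2]<.08)&(np.linalg.norm(P[...,:2]-[.495,.007],axis=-1)<.03)
print(f.sum(),cv2.minAreaRect(P[f][:,:2].astype(np.float32)) if f.any() else 0)
k=(P[...,2]>.096)&(P[...,2]<.115)&(np.linalg.norm(P[...,:2]-[.549,-.011],axis=-1)<.02)
print("cap",k.sum(),P[k].mean(0),np.percentile(P[k][:,2],[5,50,95]))
cv2.imwrite("pics/c2c.png",cv2.resize(im.astype(np.uint8)[60:380,150:410],(480,590)))
E
```

```text
13.15 [0.4972 0.0071 0.1528] [-3.142e+00  1.000e-03  2.818e+00] [-0.21  0.2   1.72 -0.    1.23 -1.46]
cam [0.42  0.033 0.345]
1599 ((0.5209271907806396, -0.0012722313404083252), (0.04761604219675064, 0.09383153170347214), 71.40103912353516)
841 ((0.49502167105674744, 0.007367824669927359), (0.013011522591114044, 0.035545412451028824), 71.2522964477539)
cap 430 [ 0.54729263 -0.00869202  0.10374304] [0.09777459 0.10472764 0.10593813]
```

View pics/c2c.png

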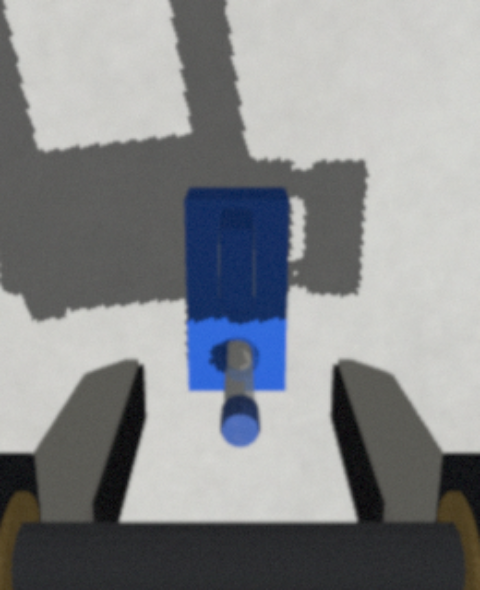

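The tube stands in the hole with its cap top at 0.104, so it is fully down. The fin is at (0.495,0.007), right under the jaws. I'll grasp it now.

Call:
servo_tool(steps=[[-0.2,0,-3.5,0,0,0,120],[0,0,-3.5,0,0,0,120],[0,0,-3,0,0,0,120],[0,0,-2,0,0,0,120],[0,0,-1.5,0,0,0,120],[0,0,-0.5,0,0,0,120],[0,0,0,0,0,0,255],[0,0,0,0,0,0,255],[0,0,0,0,0,0,255],[0,0,0,0,0,0,255],[0,0,0,0,0,0,255],[0,0,0,0,0,0,255],[0,0,0,0,0,0,255]], grip_force=40)

```text
clock: 14.82
position: [0.4948, 0.0073, 0.0132]
tool_rot: [3.142, 0.001, 2.818]
wrist_force: [-1.4, -0.4, 5.2]
grip_width: 0.0138
finger_force: 40.0
```

Call:
servo_tool(steps=[[0,0,1,0,0,0,255],[0,0,2,0,0,0,255],[0,0,2,0,0,0,255],[0,2,0,0,0,0.047,255],[0.2,4,0,0,0,0.08,255],[0.2,4,0,0,0,0.1,255],[0.2,4,0,0,0,0.1,255],[0.2,4,0,0,0,0.1,255],[0.2,4,0,0,0,0.08,255],[0.07,2,0,0,0,0.04,255],[0,0.97,0,0,0,0,255],[0,0,0,0,0,0,255],[0,0,0,0,0,0,255]])

```text
clock: 16.45
position: [0.5052, 0.2559, 0.0627]
tool_rot: [-3.141, -0.001, -2.92]
wrist_force: [0.1, 0.3, -2.7]
grip_width: 0.0135
finger_force: 40.0
```

```bash
cat > fit.py <<'E'
from h import *
import sys
tag=sys.argv[1]; zt=float(sys.argv[2])
P=np.load(tag+".npy"); im=cv2.imread(f"pics/{tag}.png").astype(int)
d=np.linalg.norm(P[...,:2]-[.528,.266],axis=-1)
b=(im[...,0]-im[...,2]>50)&(abs(P[...,2]-zt)<.006)&(d<.1)
r=cv2.minAreaRect(P[b][:,:2].astype(np.float32)); print("carrier top",b.sum(),r,"z",np.median(P[b][:,2]))
print("z slope fit",np.linalg.lstsq(np.c_[P[b][:,:2]-P[b][:,:2].mean(0),np.ones(b.sum())],P[b][:,2],rcond=None)[0].round(4))
F=(d<.1)&(abs(P[...,2]-.030)<.005)&(im[...,0]-im[...,2]<40)
q=(P[F][:,:2]-[.5280,.2662]); c,s=np.cos(.223),np.sin(.223); q=q@np.array([[c,-s],[s,c]])
side=q[(q[:,1]>.02)&(q[:,0]<.055)]; end=q[(q[:,0]>.05)&(q[:,1]<.025)]
for nm,a,i in(("side",side,1),("end",end,0)):
    if len(a)>50: print(nm,len(a),"edge pct",np.percentile(a[:,i],[2,10,50,90,98]).round(4),"slope",np.polyfit(a[:,1-i],a[:,i],1).round(4))
cc=np.array(r[0])-[.528,.2662]; print("carrier in station",(cc@np.array([[c,-s],[s,c]])).round(4))
E
python3 w.py p1; python3 fit.py p1 .084; python3 -c "
import cv2;im=cv2.imread('pics/p1.png');cv2.imwrite('pics/p1c.png',cv2.resize(im[60:380,130:430],(560,597)))"
```

```text
16.45 [0.5052 0.2559 0.0627] [-3.141e+00 -1.000e-03 -2.920e+00] [ 0.27  0.41  1.67 -0.    1.07 -1.52]
cam [0.426 0.238 0.255]
carrier top 3007 ((0.5314285755157471, 0.26167479157447815), (0.09713538736104965, 0.048130765557289124), 12.754779815673828) z 0.08397072329604978
z slope fit [0.0077 0.0016 0.0838]
side 2232 edge pct [0.0296 0.0301 0.0345 0.0385 0.0394] slope [0.0169 0.0348]
carrier in station [ 0.0023 -0.0052]
```

View pics/p1c.png

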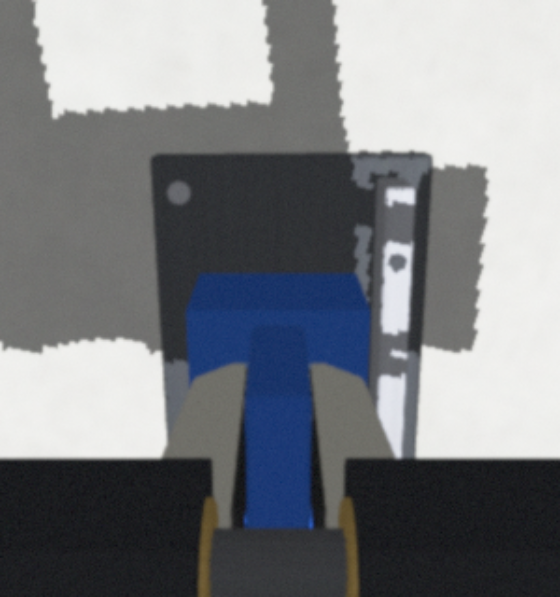

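Carrier held level above the plate, 10 mm clear of both fences, with the side fence visible at right (crop px ≈400,180–450). I'll refine the fence yaw from edge lines before lowering.

```bash
python3 - <<'E'
from h import *
for tag in("p1","st"):
    P=np.load(tag+".npy"); d=np.linalg.norm(P[...,:2]-[.528,.266],axis=-1)
    im=cv2.imread(f"pics/{tag}.png").astype(int)
    F=(d<.1)&(abs(P[...,2]-.0303)<.004)&(im[...,0]-im[...,2]<40)
    c,s=np.cos(.223),np.sin(.223); q=(P[F][:,:2]-[.528,.2662])@np.array([[c,-s],[s,c]])
    a=q[(q[:,1]>.026)&(q[:,1]<.045)&(q[:,0]>-.062)&(q[:,0]<.055)]
    lo=[];hi=[];X=[]
    for x in np.arange(-.06,.055,.006):
        k=a[abs(a[:,0]-x)<.003,1]
        if len(k)>8: X.append(x);lo.append(np.percentile(k,5));hi.append(np.percentile(k,95))
    print(tag,np.polyfit(X,lo,1).round(4),np.polyfit(X,hi,1).round(4),[round(v*1e3,1) for v in lo],[round(v*1e3,1) for v in hi])
    pl=(d<.1)&(abs(P[...,2]-.0085)<.003)
    q=(P[pl][:,:2]-[.528,.2662])@np.array([[c,-s],[s,c]])
    lo=[];X=[]
    for x in np.arange(-.07,.0 if tag=="p1" else .06,.006):
        k=q[(abs(q[:,0]-x)<.003)&(q[:,1]<0),1]
        if len(k)>8: X.append(x);lo.append(np.percentile(k,2))
    print(" plate -y edge",np.polyfit(X,lo,1).round(4) if len(X)>3 else 0)
E
```

```text
p1 [0.0547 0.0316] [0.0083 0.0392] [np.float64(29.7), np.float64(29.6), np.float64(29.6), np.float64(29.7), np.float64(29.7), np.float64(29.7), np.float64(29.8), np.float64(29.9), np.float64(29.7), np.float64(30.0), np.float64(30.0), np.float64(30.0), np.float64(30.4), np.float64(32.7), np.float64(34.9), np.float64(37.1)] [np.float64(38.9), np.float64(38.7), np.float64(38.9), np.float64(38.8), np.float64(39.0), np.float64(38.9), np.float64(39.0), np.float64(39.0), np.float64(38.9), np.float64(39.5), np.float64(39.0), np.float64(39.3), np.float64(39.0), np.float64(39.5), np.float64(39.7), np.float64(39.5)]
 plate -y edge [-0.0123 -0.0499]
st [0.0068 0.0308] [0.005  0.0395] [np.float64(30.6), np.float64(30.3), np.float64(30.6), np.float64(30.4), np.float64(30.6), np.float64(30.4), np.float64(30.8), np.float64(30.7), np.float64(30.5), np.float64(30.8), np.float64(30.7), np.float64(30.5), np.float64(30.9), np.float64(30.8), np.float64(31.1), np.float64(31.0), np.float64(30.7), np.float64(30.9), np.float64(31.1), np.float64(31.6)] [np.float64(39.1), np.float64(39.3), np.float64(39.2), np.float64(39.4), np.float64(39.5), np.float64(39.3), np.float64(39.2), np.float64(39.6), np.float64(39.4), np.float64(39.4), np.float64(39.8), np.float64(39.4), np.float64(39.5), np.float64(39.3), np.float64(39.8), np.float64(39.7), np.float64(39.6), np.float64(40.0), np.float64(39.8), np.float64(39.5)]
 plate -y edge [ 0.0039 -0.0484]
```

Call:
servo_tool(steps=[[0,0.05,-2,0,0,0.006,255],[0,0,-1.2,0,0,0,255],[0,0,-0.6,0,0,0,255],[0,0,-0.2,0,0,0,255],[0,0,-0.1,0,0,0,255],[0,0,0,0,0,0,255],[0,0,0,0,0,0,255]])

```text
clock: 17.38
position: [0.5054, 0.2577, 0.0221]
tool_rot: [3.142, 0.001, -2.912]
wrist_force: [0.6, -0.8, -3.4]
grip_width: 0.0138
finger_force: 40.0
```

Call:
servo_tool(steps=[[0,0,-0.05,0,0,0,255],[0,0,-0.05,0,0,0,255],[0,0,0,0,0,0,255],[0,0,0,0,0,0,255]])

```text
clock: 17.88
position: [0.5055, 0.2576, 0.0212]
tool_rot: [3.142, 0.001, -2.912]
wrist_force: [-1.7, -0.1, 3.4]
grip_width: 0.0139
finger_force: 40.0
```

Resting on the plate. I'll slide first to the side fence (+y of the station), then to the end fence, watching the force.

Call:
servo_tool(steps=[[-0.09,0.39,0,0,0,0,255],[-0.07,0.29,0,0,0,0,255],[-0.02,0.1,0,0,0,0,255],[-0.02,0.1,0,0,0,0,255],[0,0,0,0,0,0,255]])

```text
clock: 18.5
position: [0.5039, 0.2665, 0.0212]
tool_rot: [-3.142, 0.001, -2.912]
wrist_force: [0.8, -1.8, 5.9]
grip_width: 0.0136
finger_force: 40.0
```

Call:
servo_tool(steps=[[-0.02,0.1,0,0,0,0,255],[0.29,0.07,0,0,0,0,255],[0.29,0.07,0,0,0,0,255],[0.2,0.04,0,0,0,0,255],[0.1,0.02,0,0,0,0,255],[0,0,0,0,0,0,255]])

```text
clock: 19.25
position: [0.5104, 0.2684, 0.0212]
tool_rot: [-3.14, -0.003, -2.912]
wrist_force: [-5.4, -6.6, 11.0]
grip_width: 0.0136
finger_force: 40.0
```

Call:
servo_tool(steps=[[0.1,0.02,0,0,0,0,255],[0.1,0.02,0,0,0,0,255],[0,0,0,0,0,0,255]])

```text
clock: 19.62
position: [0.5103, 0.2684, 0.0212]
tool_rot: [-3.14, -0.007, -2.912]
wrist_force: [-11.7, -6.5, 16.2]
grip_width: 0.0139
finger_force: 40.0
```

```bash
python3 w.py p2; python3 fit.py p2 .0425; python3 - <<'E'
from h import *
s=status.state();print(s["wrist_force"],s["ft_torque"])
for th,n in (("carrier_hole","top"),("nest","top"),("carrier_hole","scene"),("nest","scene")):
    if th=="carrier_hole": im,D=optics.get_image(n); cv2.imwrite(f"pics/{n}2.png",im)
    for r in models.spot_point(th,n)[:1]: print(th,n,r["uv"],r["confidence"],ray_z(n,r["uv"],.014))
a=cv2.imread("pics/scene2.png")[120:240,130:290]; b=cv2.imread("pics/p2.png")[40:400,130:430]
o=np.zeros((480,800,3),np.uint8); o[:,:400]=cv2.resize(b,(400,480)); o[:300,400:]=cv2.resize(a,(400,300),interpolation=2); cv2.imwrite("pics/p2c.png",o)
E
```

```text
19.625 [0.5103 0.2684 0.0212] [-3.14  -0.007 -2.912] [ 0.29  0.47  1.67 -0.    1.   -1.51]
cam [0.432 0.25  0.214]
carrier top 2992 ((0.5365074276924133, 0.27436354756355286), (0.0970953032374382, 0.048019517213106155), 13.321222305297852) z 0.042562173089819064
z slope fit [0.009  0.0014 0.0424]
side 2272 edge pct [0.0296 0.0307 0.035  0.0386 0.0394] slope [0.0435 0.0365]
end 324 edge pct [0.0761 0.0765 0.0772 0.0779 0.0784] slope [-0.0045  0.0772]
carrier in station [0.0101 0.0061]
[-11.64388744  -7.15544498  16.00662534] [-1.00577113  1.4007579  -0.09716145]
nest top [194.0, 209.3] 0.88 [0.577114   0.28361984 0.014     ]
carrier_hole scene [209.5, 169.3] 0.66 [0.56586002 0.28991968 0.014     ]
nest scene [210.5, 171.0] 0.67 [0.56314371 0.282132   0.014     ]
```

View pics/p2c.png

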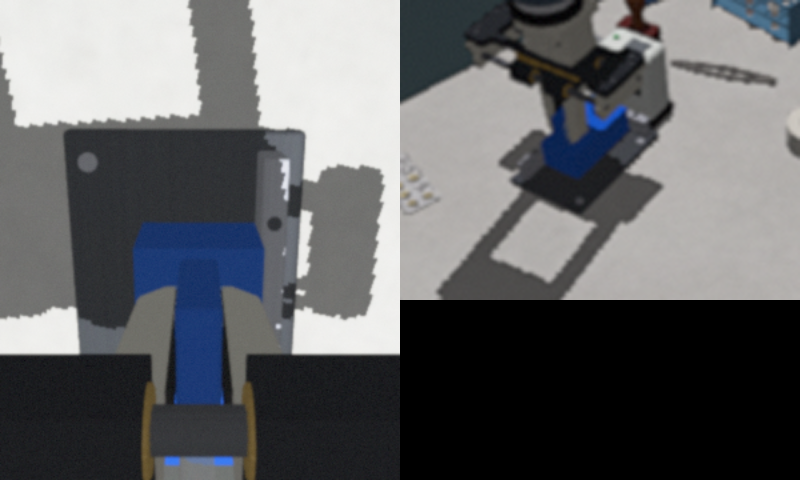

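The carrier sits in the corner with its end against the end fence: force rises without motion. The side face touches too. I'll check flatness against the plate plane and the distance to the plate's rear edge (39 mm when seated).

```bash
cat > chk.py <<'E'
from h import *
import sys
tag=sys.argv[1]
P=np.load(tag+".npy"); im=cv2.imread(f"pics/{tag}.png").astype(int)
y=.2295; o=np.array([.526,.2658]); c,s=np.cos(y),np.sin(y); Q=P.copy(); Q[...,:2]=(P[...,:2]-o)@np.array([[c,-s],[s,c]])
blue=im[...,0]-im[...,2]>50
def fit(m,n):
    q=Q[m]; k=np.linalg.lstsq(np.c_[q[:,:2],np.ones(len(q))],q[:,2],rcond=None)[0]; print(n,len(q),"slope x,y",k[:2].round(4),"z0",k[2].round(4))
pl=~blue&(abs(P[...,2]-.0085)<.004)&(abs(Q[...,0])<.075)&(Q[...,1]>-.05)&(Q[...,1]<.028)
tp=blue&(abs(P[...,2]-.0425)<.005)&(abs(Q[...,0])<.075)&(Q[...,1]>-.03)&(Q[...,1]<.04)
tb=(abs(P[...,2])<.005)&(np.hypot(Q[...,0],Q[...,1])<.2)
fit(pl,"plate");fit(tp,"carrier");fit(tb,"table")
fn=blue&(abs(P[...,2]-.084)<.004)&(abs(Q[...,0]+.014)<.04); 
if fn.sum()>50: fit(fn,"fin top")
m=(P[...,2]>.003)&(abs(Q[...,2]-.0085)<.004)&~blue&(abs(Q[...,1])<.02)&(Q[...,0]<-.03)
print("plate rear x",np.percentile(Q[m][:,0],[.5,2]).round(4),"plate -y",np.percentile(Q[pl][:,1],[.5,2]).round(4))
t=Q[tp]; print("carrier x",np.percentile(t[:,0],[.5,1,99,99.5]).round(4),"y",np.percentile(t[:,1],[.5,1,99,99.5]).round(4))
for lab,lo in(("rear edge",1),):
    X=[];E=[]
    for yy in np.arange(-.016,.03,.004):
        k=t[abs(t[:,1]-yy)<.002,0]
        if len(k)>10: X.append(yy);E.append(np.percentile(k,2))
    print(lab,np.polyfit(X,E,1).round(4))
E
python3 chk.py p2
```

```text
plate 13855 slope x,y [0.001  0.0004] z0 0.0086
carrier 2904 slope x,y [ 0.0068 -0.0005] z0 0.0426
table 152923 slope x,y [-0.0005  0.0008] z0 0.0006
fin top 2621 slope x,y [ 0.0248 -0.0085] z0 0.0848
plate rear x [-0.0746 -0.0742] plate -y [-0.0495 -0.0487]
carrier x [-0.036  -0.036   0.0592  0.0597] y [-0.0179 -0.0178  0.0294  0.0296]
rear edge [ 0.0015 -0.0359]
```

```bash
python3 - <<'E'
from h import *
for tag,c0,y,z in(("c1",[.5204,-.0012],-.324,.0345),("c2",[.5204,-.0012],-.324,.0345),("p1",[.5314,.2617],.224,.084),("p2",[.5365,.2744],.2295,.0425)):
    P=np.load(tag+".npy"); im=cv2.imread(f"pics/{tag}.png").astype(int); c,s=np.cos(y),np.sin(y)
    Q=P.copy(); Q[...,:2]=(P[...,:2]-c0)@np.array([[c,-s],[s,c]])
    b=(im[...,0]-im[...,2]>50)&(abs(P[...,2]-z)<.005)&(abs(Q[...,0])<.046)&(abs(Q[...,1])<.022)
    out=b&(abs(Q[...,1])>.010)
    for n,m in(("all",b),("flanks",out)):
        q=Q[m]; f=np.median
        k=np.linalg.lstsq(np.c_[q[:,:2],np.ones(len(q))],q[:,2],rcond=None)[0]
        k2=[(round(float(x),3),round(float(f(q[abs(q[:,0]-x)<.006,2])),4),int((abs(q[:,0]-x)<.006).sum())) for x in(-.04,-.02,0,.02,.04)]
        print(tag,n,k.round(4),k2)
E
```

```text
c1 all [-0.0033  0.0004  0.0344] [(-0.04, 0.0345, 701), (-0.02, 0.0346, 571), (0.0, 0.0345, 749), (0.02, 0.0344, 753), (0.04, 0.0344, 667)]
c1 flanks [0.0008 0.0005 0.0345] [(-0.04, 0.0345, 550), (-0.02, 0.0346, 507), (0.0, 0.0345, 478), (0.02, 0.0345, 465), (0.04, 0.0346, 425)]
c2 all [-0.0023  0.0017  0.0345] [(-0.04, 0.0345, 532), (-0.02, 0.0344, 409), (0.0, 0.0345, 406), (0.02, 0.0344, 543), (0.04, 0.0345, 397)]
c2 flanks [0.0005 0.0015 0.0345] [(-0.04, 0.0345, 387), (-0.02, 0.0344, 364), (0.0, 0.0345, 352), (0.02, 0.0344, 342), (0.04, 0.0346, 311)]
p1 all [-0.0048 -0.0001  0.084 ] [(-0.04, 0.0841, 1585), (-0.02, nan, 0), (0.0, nan, 0), (0.02, 0.0839, 14), (0.04, 0.0841, 38)]
p1 flanks [ 0.0004 -0.      0.0841] [(-0.04, 0.0841, 1119), (-0.02, nan, 0), (0.0, nan, 0), (0.02, nan, 0), (0.04, 0.0841, 21)]
p2 all [-0.0026 -0.0003  0.0427] [(-0.04, 0.0427, 1584), (-0.02, nan, 0), (0.0, nan, 0), (0.02, 0.0428, 14), (0.04, 0.0427, 55)]
p2 flanks [0.0005 0.0004 0.0427] [(-0.04, 0.0426, 1108), (-0.02, nan, 0), (0.0, nan, 0), (0.02, nan, 0), (0.04, 0.0428, 34)]
  return _methods._mean(a, axis=axis, dtype=dtype,
  ret = ret.dtype.type(ret / rcount)
```

Flat (rear 42.6 mm, front 42.8 mm) and at x −36…60, y −18…30 in the station frame, so seated. I'll firm up the side push.

Call:
servo_tool(steps=[[-0.02,0.1,0,0,0,0,255],[-0.02,0.1,0,0,0,0,255],[-0.02,0.1,0,0,0,0,255],[0,0,0,0,0,0,255],[0,0,0,0,0,0,255],[0,0,0,0,0,0,255]])

```text
clock: 20.72
position: [0.5103, 0.2684, 0.0213]
tool_rot: [-3.136, -0.007, -2.911]
wrist_force: [-10.0, -17.3, 18.5]
grip_width: 0.014
finger_force: 40.0
```

```bash
python3 w.py p3; python3 chk.py p3; python3 -c "
from h import *
s=status.state();f=s['wrist_force'];print(f,s['ft_torque'],'station x',f[0]*.974+f[1]*.227,'y',-f[0]*.227+f[1]*.974)"
```

```text
20.725 [0.5103 0.2684 0.0213] [-3.136 -0.007 -2.911] [ 0.29  0.48  1.67 -0.01  1.   -1.5 ]
cam [0.432 0.251 0.215]
plate 13808 slope x,y [0.0014 0.0004] z0 0.0086
carrier 2911 slope x,y [ 0.006 -0.005] z0 0.0428
table 152931 slope x,y [-0.0005  0.0008] z0 0.0006
fin top 2621 slope x,y [ 0.0265 -0.0195] z0 0.085
plate rear x [-0.0746 -0.0741] plate -y [-0.0495 -0.0486]
carrier x [-0.036  -0.036   0.0593  0.0597] y [-0.0178 -0.0176  0.0295  0.0297]
rear edge [ 0.0022 -0.0359]
[-10.46242659 -17.24417291  17.52619676] [-2.85809211  1.11675715 -0.109608  ] station x -14.104830750497044 y -14.420853575964141
```

The firmer side push rolled the carrier about 0.005 rad (its −y edge is lifting ~0.2 mm). I'll counter with a small turn about the station's x.

Call:
servo_tool(steps=[[0,0,0,0.003,0.0007,0,255],[0,0,0,0.003,0.0007,0,255],[0,0,0,0,0,0,255],[0,0,0,0,0,0,255],[0,0,0,0,0,0,255]])

```text
clock: 21.4
position: [0.5102, 0.2685, 0.0212]
tool_rot: [3.141, -0.007, -2.911]
wrist_force: [-9.7, -16.3, 17.1]
grip_width: 0.0137
finger_force: 40.0
```

```bash
sed -i 's/^fit(pl/fl=tp\&(Q[...,0]<-.024)\nfit(fl,"rear strip")\nfit(pl/' chk.py; for t in p2 p3; do python3 chk.py $t | grep -E "rear strip|carrier [0-9]"; done; python3 w.py p4; python3 chk.py p4; python3 -c "
from h import *
s=status.state();f=s['wrist_force'];print(f,s['ft_torque'],'station x',f[0]*.974+f[1]*.227,'y',-f[0]*.227+f[1]*.974)"
```

```text
rear strip 2186 slope x,y [ 0.1249 -0.0003] z0 0.0463
carrier 2904 slope x,y [ 0.0068 -0.0005] z0 0.0426
rear strip 2187 slope x,y [ 0.1246 -0.0045] z0 0.0464
carrier 2911 slope x,y [ 0.006 -0.005] z0 0.0428
21.4 [0.5102 0.2685 0.0212] [ 3.141 -0.007 -2.911] [ 0.29  0.48  1.67  0.    1.   -1.51]
cam [0.432 0.25  0.215]
rear strip 2179 slope x,y [ 0.1291 -0.001 ] z0 0.0464
plate 13855 slope x,y [0.0009 0.0002] z0 0.0086
carrier 2927 slope x,y [ 0.006  -0.0007] z0 0.0426
table 152886 slope x,y [-0.0005  0.0008] z0 0.0006
fin top 2613 slope x,y [ 0.0238 -0.0107] z0 0.0848
plate rear x [-0.0746 -0.0742] plate -y [-0.0495 -0.0487]
carrier x [-0.036  -0.036   0.0595  0.06  ] y [-0.0178 -0.0177  0.0295  0.0297]
rear edge [ 0.002  -0.0359]
[ -9.93555041 -16.41578966  16.84493788] [-3.0039857   1.0303159  -0.06697768] station x -13.403610348799553 y -13.733609187467234
```

Flat again (y-slope −0.0007). Pressing about 13 N on the end fence and 14 N on the side fence with a 40 N grip. Handing in.

```bash
python3 -c "
from h import *
print(manip.hand_in())"
```

```text
the job is handed in; nothing more can be done
None
```

The job is handed in: the blue-capped tube is fully down in the carrier (cap-top height checked before the carry), and the carrier sits flat and square against both fences, still gripped at 40 N and pressed with about 13 N on the end fence and 14 N on the side fence.

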